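# Free the welding turntable, bring the pipe to the pointer and hold it

### The arm

A 7-joint arm with a two-finger parallel gripper is mounted at the origin on the work surface. World frame = base frame: x ahead of the robot, y to its left, z up, the work surface at z = 0. Lengths are in m, angles in rad, forces in N, time in s.
With the tool pointing down it reaches from about 0.4 to 0.85 m from the base axis. Payload 4.5 kg.
Tool frame: the origin (TCP) lies on the mounting face of the last link; the fingertips stand 166 mm ahead of it and the grasp point (between the pads) lies 147 mm ahead of it; y points along the fingers, z is the direction in which the jaws open and shut, and the axes are right-handed (so a half turn about y gives the same grasp; the last joint's range is limited). The gripper opens to 88 mm and grips with 3 to 60 N. Pads are 18 mm wide; open, the fingers measure 123 mm over their backs; the gripper's body (75 mm by 187 mm) begins 45 mm behind the grasp point.
Start: joints at [-1.089, 0.689, -0.195, 1.565, 0.157, 0.902, -0.215], TCP at [0.271, 0.563, 0.405] pointing down, gripper open.
Joint ranges: [-3.01, 3.01], [-0.46, 2.08], [-1.47, 1.51], [0.13, 2.56], [-1, 4.14], [0.04, 2.09], [-2.66, 2.66]. Speed limits (rad/s): [2.57, 2.57, 3.14, 3.14, 3.14, 3.14, 3.14].

### API

Orientations are given as a unit quaternion [x, y, z, w].
In Python, from plant import r gives the robot as it stands.
- The arm moves only by the tool arm_command, never from a script. Its argument "deltas" is a list of rows, each an object of numbers: "dx", "dy", "dz": the shift along the tool's x, y, z each as a share of 1000 mm, from -1 to 1; "wx", "wy", "wz": the turn, a rotation vector about the tool's x, y, z each as a share of 45 degrees, from -1 to 1. In form: [{"dx": .., "dy": .., "dz": .., "wx": .., "wy": .., "wz": ..}, ...]. A call has exactly 5 rows; each row is the pose to reach, as a shift and turn from the pose commanded when the call began, along the tool's axes at that moment; what a row does not reach only later rows make up. A row lasts 1/10 s, in which the tool goes at most 50 mm and 8.59 degrees, less where a joint would pass 70% of its speed; a pose out of reach is approached as far as the arm can. A call with a number of a shift or a turn outside -1 to 1 is refused whole. A call with a gripper value outside its range is refused whole. "claw" is the opening, from -1 (shut) to 1 (fully open), set as the call begins (left out, the last holds). The fingers move at their own pace and stop on an object; "grip_force" is the grip in N (left out, the last holds). Time passes only in rows, so rows that repeat a pose let the fingers close, or fill a call up. It gives the time, the measured TCP pose, the force and the opening at its end, in the units of the state.
- r.get_state(): the state, without advancing time (a new reading comes with each control period).
- r.snapshot(name): name is "side" or "top"; returns the picture (384x512x3 uint8, red, green, blue); there is no depth.
- r.get_calibration(name): a dict with "vertical_fov" (degrees; the focal length in pixels is half the picture's height over the tangent of half this angle, whatever the lens; pixels are square), "cx", "cy" (the principal point, pixels), "R" (3x3) and "t" (3): a world point X has camera coordinates R X + t. Camera axes: x right, y down, z forward; pixel columns grow to the right and rows downward; lengths in m; the calibration is good to about 2 mm. A picture is of the moment at which its call begins. get_calibration takes no time and is no camera call.
- r.finish_job(): hands the job in, once; it reports no verdict.
The state is a dict: "clock": time; "q": joint angles; "qd": joint speeds; "joint_torque": joint torques, N m; "tool_pos": TCP position; "eef_rot": TCP orientation; "contact_force": force on the tool from outside, world axes, zero at the start; "moment": the same for the moment, N m; "opening": opening from 0.0 (shut) to 1.0 (fully open).
Only numpy, scipy, OpenCV 4.12 (cv2) and the standard library are available. Lean on these libraries where they do the work, as an engineer would, in place of code of your own. Each camera call takes 0.05 s, during which the arm holds its last target.

### The job

Take the brake off the welding turntable by turning the black wing knob on its left side clockwise all the way to its stop, about a quarter turn; do not force the table round while the brake is on. Then turn the table until the thick round capped pipe welded on it stands at the front, in line with the fixed pointer cone, and finish while still gripping that pipe so the table is held still there for the next weld. Leave the brake off and leave the loose things on the bench where they are.

Things in the scene. Friction and masses are not known exactly. Their poses are not given: they have to be found in the camera images.
- brake (a joint): Black wing knob of the turntable's brake, axis vertical. 0 = brake on, bar pointing at the turntable's axis; grows clockwise seen from above to a stop at 1.57 rad = brake off, bar square to that. Starts between 0 and 0.12. Needs about 0.2 N m and stays off at the stop; below about 0.5 rad the brake still rubs.
- brake_grip (a point): Point on the knob's axis at the height to grip, 78 mm above the bench. The knob is an upright bar 44 mm long (along this point's y, turning with it), 14 mm thick, spanning 58 to 92 mm above the bench. It tops the grey brake housing (50 x 56 mm, 50 mm high) at the turntable's left side, 180 mm from the turntable's axis.
- turntable (a joint): Steel face plate (240 mm diameter, 15 mm thick, top 45 mm above the bench) turning about a vertical axis. Grows anticlockwise seen from above; at 0 and also at 6.283 rad the round pipe stands at the front. Stops at -0.7 and 7.0; starts between 0.8 and 5.4. Brake off: turns freely (0.12 N m friction, no spring). Brake on: clamped, slips if forced (about 1.6 N m).
- table_axis (a point): Point on the turntable's axis at the plate's upper face, 45 mm above the bench. Its own -x axis points to the turntable's front, its +y to the brake.
- pipe_top (a point): Centre of the top of the round pipe: a capped bare steel stub (closed flat top) welded upright on the plate, 42 mm diameter, 45 to 105 mm above the bench, 75 mm from the turntable axis. Clockwise from it, a quarter turn apart at that radius: a square tube (40 mm), a thin round bar (24 mm diameter), an angle iron (36 mm), all bare steel, 55 mm tall.
- front_spot (a point): Point fixed to the turntable's base where the centre of the pipe's top must come: 75 mm from the axis towards the pointer, 105 mm above the bench.
- pointer_tip (a point): Tip of the pointer, an upright steel cone 20 mm wide at its foot on a tongue of the base at the turntable's front, 160 mm from the axis, tip 46 mm above the bench. The front faces the robot to within 0.35 rad.
- coupon_a: Loose flat steel bar 100 x 40 x 10 mm beside the turntable, to be left alone; origin centre of underside.
- coupon_b: Loose flat steel bar 75 x 40 x 8 mm behind the turntable, to be left alone.
- weld_magnet: Loose grey triangular welding magnet, sides 90 mm, 20 mm tall, behind the turntable, to be left alone.
- pipe_offcut: Loose rusty pipe ring, 88 mm diameter, 85 mm tall, on the right of the bench, to be left alone.
- hammer: Loose hammer on the left of the bench, to be left alone.
- scratch_brush: Loose brush on the right of the bench, to be left alone.
- spray: White plastic bottle 64 mm diameter, 190 mm tall, on the left, to be left alone.
- tip_cup: Steel cup 76 mm wide, 75 mm tall, on the near right, to be left alone.

How it is judged:
On the way:
1. the brake knob is turned to its off stop (at least 1.3 rad) (value of joint brake above 1.3 rad), for 0.2 s.
At the end, for the whole second after the job is handed in: The brake is off (knob at least 1.3 rad), the pipe's centre is within 9 mm (about 7 degrees of turn) of the front spot in line with the pointer, the table is still (under 0.05 rad/s), and the fingers still hold the pipe with more than 6 N (value of joint brake above 1.3 rad and horizontal distance between pipe_top and front_spot below 0.009 m and velocity of joint turntable between -0.05 and 0.05 rad/s and contact force between the fingers and turntable_c1 above 6 N); the arm keeps its last pose, push and grip.
It fails at once if the table was forced round more than 15 mm at the pipe with the brake still on (value of joint brake below 0.4 rad and distance of pipe_top from where it was at the start of the episode above 0.015 m).
It fails at once if a loose thing on the bench was pushed more than 30 mm (distance of any of coupon_a, coupon_b, weld_magnet, pipe_offcut, hammer, scratch_brush, spray, tip_cup from where it was at the start of the episode above 0.03 m).
It also fails if it takes over 51 s, if anything falls off the work surface, if the arm or the gripper's body presses on something with over 40 N, if the wrist force passes 120 N, or if a joint passes its speed limit or range.

## Working session

There is one attempt and no reset: what is moved stays moved. The work goes in short steps, Python scripts to look and compute and a tool call to move; the robot and the scene stay as the last step left them, time stands still between calls to the robot, and variables do not carry over. Pictures are saved under pics/ and viewed, and the job is handed in when it is done.

Besides the shell and the picture viewer there is one more tool, called after "Call:" in YAML: its name, and indented under it one key for each argument. arm_command: Moves the arm, as the interface text tells. Shift numbers are shares of 1000 mm and turn numbers shares of 45 degrees, none past 1 either way. Its arguments: {"type":"object","properties":{"deltas":{"type":"array","items":{"type":"object","properties":{"dx":{"type":"number","minimum":-1,"maximum":1},"dy":{"type":"number","minimum":-1,"maximum":1},"dz":{"type":"number","minimum":-1,"maximum":1},"wx":{"type":"number","minimum":-1,"maximum":1},"wy":{"type":"number","minimum":-1,"maximum":1},"wz":{"type":"number","minimum":-1,"maximum":1}}}},"claw":{"type":"number"},"grip_force":{"type":"number"}},"required":["deltas"]}

```bash
ls; mkdir -p pics; python3 - <<'E'
from plant import r
import cv2
print(r.get_state())
for n in("side","top"):
    print(n,r.get_calibration(n)); cv2.imwrite(f"pics/{n}0.png",r.snapshot(n)[:,:,::-1])
E
```

```text
pics
{'clock': 0.0, 'q': array([-1.08916892,  0.69002267, -0.1945127 ,  1.56631882,  0.15728854,
        0.90249084, -0.2150935 ]), 'qd': array([-0.00032197,  0.00035674,  0.00035117,  0.00095118,  0.00064102,
       -0.00125265,  0.00128267]), 'joint_torque': array([-1.01631405e-03, -5.27561510e+01, -1.26675557e+00, -1.53430152e+01,
       -5.25480893e-02,  6.48927424e-03,  1.72533960e-04]), 'tool_pos': array([0.2705167 , 0.56307151, 0.40389228]), 'eef_rot': array([ 0.69010608, -0.15708711,  0.15688012, -0.68881483]), 'contact_force': array([-0.66402367,  0.35953638, -0.21037915]), 'moment': array([ 0.05215894, -0.0153569 ,  0.02532489]), 'opening': 0.9979322949575155}
side {'vertical_fov': 53.52810076485336, 'cx': 254.82191851033522, 'cy': 187.082438950176, 'R': array([[ 0.99288532, -0.11859991,  0.01062046],
       [-0.05358615, -0.52468934, -0.84960557],
       [ 0.10633558,  0.84299179, -0.52731166]]), 't': array([-0.49839865,  0.08013705,  1.19098862])}
top {'vertical_fov': 44.7668542264167, 'cx': 253.62726756766978, 'cy': 191.79365233914714, 'R': array([[ 2.10114936e-02, -9.99779223e-01, -1.51189089e-04],
       [-9.97638126e-01, -2.09566039e-02, -6.54139857e-02],
       [ 6.53963753e-02,  1.52527754e-03, -9.97858200e-01]]), 't': array([-0.04822359,  0.50427171,  1.64038458])}
```

View pics/side0.png

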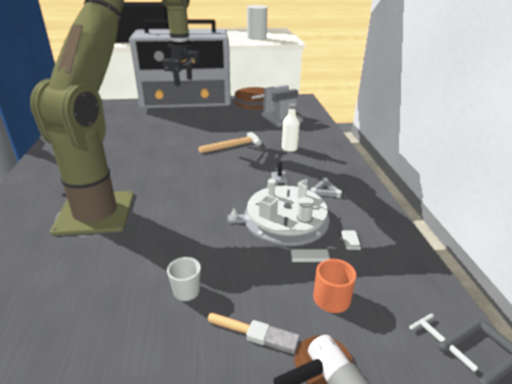

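View pics/top0.png

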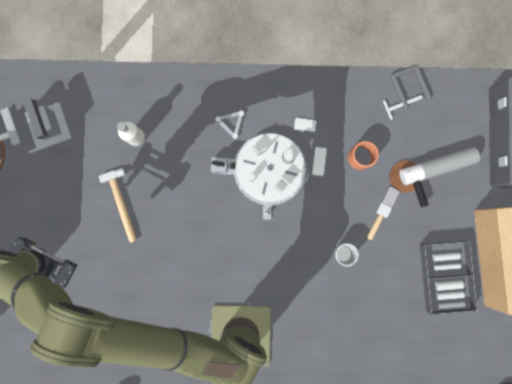

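```bash
python3 - <<'E'
import cv2
a=cv2.imread("pics/top0.png")[100:300,180:380]; cv2.imwrite("pics/top0z.png",cv2.resize(a,(800,600)[:1]*1+(600,) if 0 else (600,600),interpolation=cv2.INTER_CUBIC))
a=cv2.imread("pics/side0.png")[100:300,180:440]; cv2.imwrite("pics/side0z.png",cv2.resize(a,(780,600),interpolation=cv2.INTER_CUBIC))
E
```

```text
(no output)
```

View pics/top0z.png

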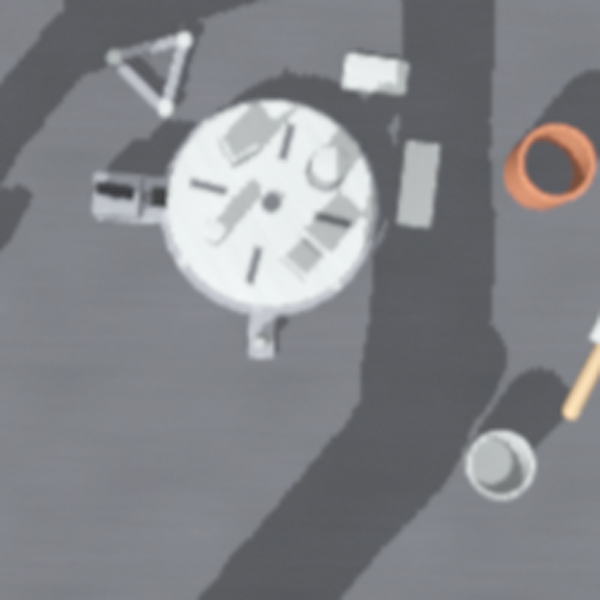

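View pics/side0z.png

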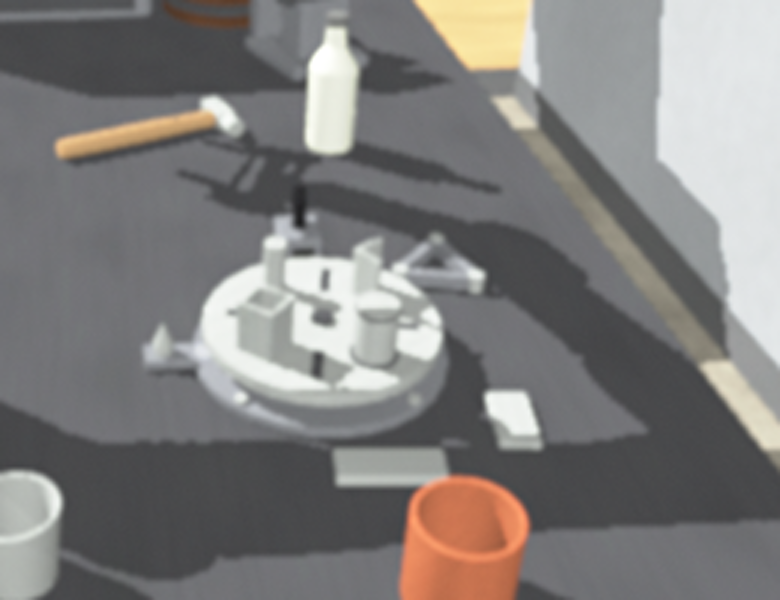

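```bash
cat > h.py <<'E'
import numpy as np, cv2
from plant import r
from scipy.spatial.transform import Rotation as Ro
def ray(n,u,v,z):
    c=r.get_calibration(n); f=192/np.tan(np.radians(c["vertical_fov"]/2))
    d=c["R"].T@np.array([(u-c["cx"])/f,(v-c["cy"])/f,1]); o=-c["R"].T@c["t"]
    return o+d*(z-o[2])/d[2]
def proj(n,X):
    c=r.get_calibration(n); f=192/np.tan(np.radians(c["vertical_fov"]/2))
    p=c["R"]@X+c["t"]; return np.array([c["cx"]+f*p[0]/p[2],c["cy"]+f*p[1]/p[2]])
def pose():
    s=r.get_state(); R=Ro.from_quat(s["eef_rot"]).as_matrix()
    return s,R,s["tool_pos"]
E
python3 - <<'E'
from h import *
zt=lambda a,b:(180+(a+.5)/3-.5,100+(b+.5)/3-.5)
zs=zt
P={}
for k,n,u,v,z in [("axis","top",271,201,.045),("axis_s","side",322,317,.045),("pipe","top",325,165,.105),("pipe_s","side",378,305,.105),("knob","top",115,189,.092),("knob_s","side",299,187,.092),("tip","top",262,343,.046),("tip_s","side",163,325,.046),("sq","top",303,257,.1),("bar","top",218,230,.1),("sq_s","side",267,302,.1),("bar_s","side",275,242,.1)]:
    P[k]=ray(n,*zt(u,v),z); print(k,P[k].round(4))
for s in("","_s"):
    a=P["axis"+s]
    for k in("tip","knob","pipe","sq","bar"):
        d=(P[k+s]-a)[:2]; print(k+s,np.hypot(*d).round(4),np.degrees(np.arctan2(d[1],d[0])).round(1))
E
```

```text
axis [ 0.5928 -0.0932  0.045 ]
axis_s [ 0.5897 -0.0861  0.045 ]
pipe [ 0.6276 -0.1513  0.105 ]
pipe_s [ 0.6259 -0.1575  0.105 ]
knob [0.5971 0.0857 0.092 ]
knob_s [0.5975 0.1053 0.092 ]
tip [ 0.4268 -0.0858  0.046 ]
tip_s [ 0.4285 -0.085   0.046 ]
sq [ 0.5235 -0.1286  0.1   ]
bar [ 0.552  -0.0323  0.1   ]
sq_s [ 0.5244 -0.1344  0.1   ]
bar_s [ 0.5492 -0.0256  0.1   ]
tip 0.1661 177.5
knob 0.1789 88.6
pipe 0.0678 -59.1
sq 0.0778 -152.9
bar 0.0733 123.8
tip_s 0.1612 179.6
knob_s 0.1916 87.7
pipe_s 0.08 -63.1
sq_s 0.0812 -143.5
bar_s 0.0729 123.8
```

```bash
cat >> h.py <<'E'
def over(img,n,p,zoom,x0,y0,w,hh,out,knob=0):
    ax,ay,phi,th=p
    im=cv2.resize(img[y0:y0+hh,x0:x0+w,::-1],(w*zoom,hh*zoom),interpolation=cv2.INTER_CUBIC)
    def dr(pts,col):
        q=np.array([(proj(n,X)-[x0,y0]+.5)*zoom-.5 for X in pts])
        cv2.polylines(im,[np.round(q*8).astype(np.int32)],True,col,1,cv2.LINE_AA,3)
    t=np.linspace(0,2*np.pi,60,endpoint=False)
    circ=lambda x,y,z,rr:[np.array([x+rr*np.cos(a),y+rr*np.sin(a),z]) for a in t]
    dr(circ(ax,ay,.045,.12),(0,0,255))
    a=phi+th
    dr(circ(ax+.075*np.cos(a),ay+.075*np.sin(a),.105,.021),(0,255,0))
    a=phi+th-np.pi; dr(circ(ax+.075*np.cos(a),ay+.075*np.sin(a),.1,.012),(255,0,0))
    dr(circ(ax+.16*np.cos(phi),ay+.16*np.sin(phi),.046,.002),(255,0,255))
    a=phi-np.pi/2; k=np.array([ax+.18*np.cos(a),ay+.18*np.sin(a),.092]); a-=knob
    u=np.array([np.cos(a),np.sin(a),0])*.022; v=np.array([-np.sin(a),np.cos(a),0])*.007
    dr([k+u+v,k+u-v,k-u-v,k-u+v],(0,200,255))
    cv2.imwrite(out,im)
E
python3 - <<'E'
from h import *
from scipy.optimize import least_squares
zt=lambda a,b:np.array((180+(a+.5)/3-.5,100+(b+.5)/3-.5))
O=[("axis","top",271,201),("axis","side",322,317),("pipe","top",325,165),("pipe","side",378,305),("knob","top",115,189),("tip","top",262,343),("tip","side",163,325),("bar","top",218,230),("bar","side",275,242)]
def pts(p):
    ax,ay,phi,th=p;g=lambda a,rr,z:np.array([ax+rr*np.cos(a),ay+rr*np.sin(a),z])
    return dict(axis=g(0,0,.045),pipe=g(phi+th,.075,.105),knob=g(phi-np.pi/2,.18,.092),tip=g(phi,.16,.046),bar=g(phi+th+np.pi,.075,.1))
f=lambda p:np.concatenate([proj(n,pts(p)[k])-zt(u,v) for k,n,u,v in O])
s=least_squares(f,[.59,-.09,3.1,2.13],loss="soft_l1")
print(s.x,f(s.x).reshape(-1,2).round(1).tolist()); 
np.save("p.npy",s.x)
for k,v in pts(s.x).items(): print(k,v.round(4))
top=cv2.imread("pics/top0.png")[:,:,::-1];side=cv2.imread("pics/side0.png")[:,:,::-1]
over(top,"top",s.x,6,200,120,115,100,"pics/o1.png"); over(side,"side",s.x,6,220,150,125,100,"pics/o2.png")
print(ray("top",131,133,.1),ray("top",347,255,.075))
st,R,_=pose();print(R.round(3))
E
```

```text
[ 0.58863963 -0.09235986  3.09697977  2.16120286] [[-0.3, 1.2], [0.0, 1.2], [1.5, 0.0], [0.5, -0.2], [-0.5, 0.1], [-0.2, -0.6], [0.1, 0.0], [-1.2, 0.6], [0.3, 0.4]]
axis [ 0.5886 -0.0924  0.045 ]
pipe [ 0.6276 -0.1565  0.105 ]
knob [0.5967 0.0875 0.092 ]
tip [ 0.4288 -0.0852  0.046 ]
bar [ 0.5497 -0.0283  0.1   ]
[0.69138389 0.38364375 0.1       ] [ 0.29281925 -0.35943544  0.075     ]
[[ 0.901 -0.001  0.433]
 [-0.433 -0.002  0.901]
 [ 0.    -1.    -0.002]]
```

View pics/o1.png

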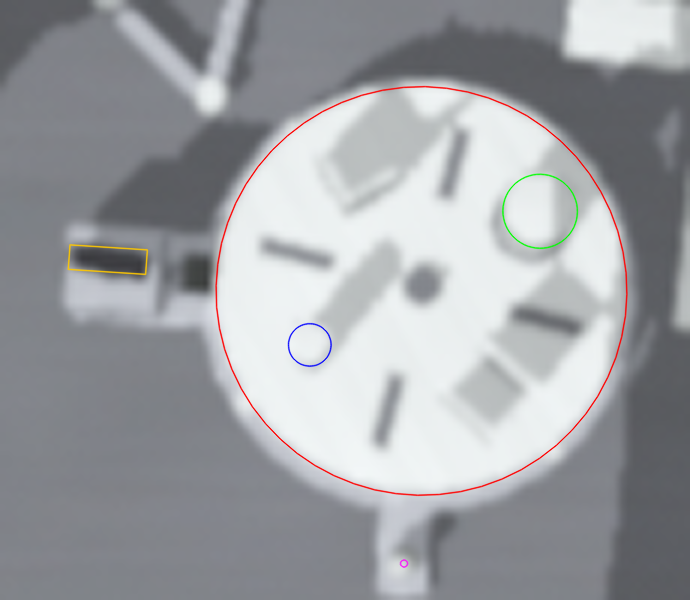

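View pics/o2.png

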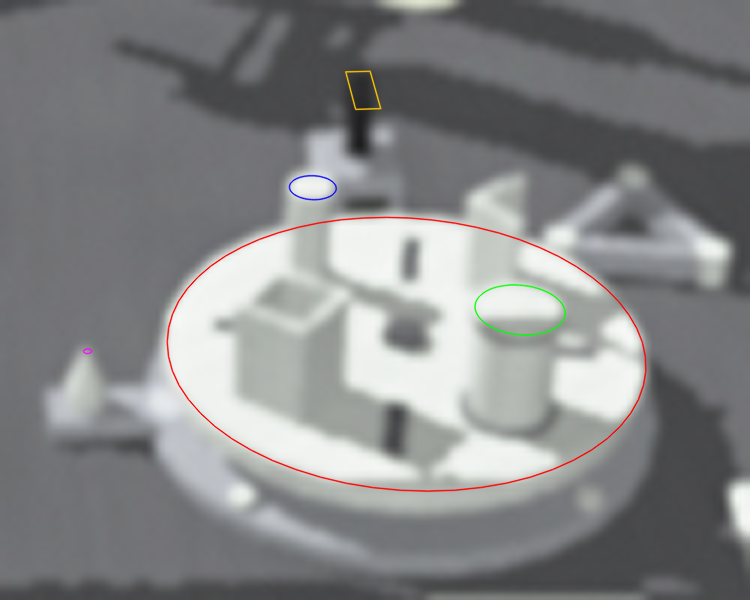

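```bash
cat >> h.py <<'E'
def plan(g,jaw,cmd=None):
    """needed deltas (shares) from the current measured pose; jaw deg world"""
    s,R,t=pose() if cmd is None else cmd
    a=np.radians(jaw); z=np.array([np.cos(a),np.sin(a),0]); y=np.array([0,0,-1.]); x=np.cross(y,z)
    Rt=np.stack([x,y,z],1); tt=np.array(g)-.147*y
    d=R.T@(tt-t); w=Ro.from_matrix(R.T@Rt).as_rotvec()
    return d, np.degrees(w)
def rep():
    s,R,t=pose(); z=R[:,2]
    print("t",s["clock"].__round__(2),"grasp",(t+.147*R[:,1]).round(4),"jaw",np.degrees(np.arctan2(z[1],z[0])).round(1),"tilt",R[:,1].round(3),"q",s["q"].round(2),"F",s["contact_force"].round(1),"M",s["moment"].round(2),"op",round(s["opening"],3))
E
python3 - <<'E'
from h import *
rep(); d,w=plan([.597,.0875,.25],-2.6); print(d.round(3),(w/45).round(3))
E
```

```text
t 0.1 grasp [0.2704 0.5629 0.257 ] jaw 64.3 tilt [-0.001 -0.002 -1.   ] q [-1.09  0.69 -0.19  1.57  0.16  0.9  -0.22] F [0.2 0.1 0.6] M [ 0.01 -0.03 -0.02] op 0.997
[ 0.5    0.008 -0.287] [2.000e-03 1.488e+00 1.000e-03]
```

Call:
arm_command:
  deltas:
    - {"dx": 0.043, "dz": -0.025, "wy": 0.13}
    - {"dx": 0.086, "dz": -0.05, "wy": 0.27}
    - {"dx": 0.129, "dz": -0.075, "wy": 0.4}
    - {"dx": 0.172, "dz": -0.1, "wy": 0.54}
    - {"dx": 0.215, "dz": -0.124, "wy": 0.67}
  claw: 0.1
  grip_force: 20

```text
invalid input at $.deltas[0]: expected keys dx, dy, dz, wx, wy, wz
```

```bash
python3 - <<'E'
from h import *
rep(); d,w=plan([.597,.0875,.25],-2.6); print(d.round(3),(w/45).round(3))
E
```

```text
t 0.1 grasp [0.2704 0.5629 0.257 ] jaw 64.3 tilt [-0.001 -0.002 -1.   ] q [-1.09  0.69 -0.19  1.57  0.16  0.9  -0.22] F [0.2 0.1 0.6] M [ 0.01 -0.03 -0.02] op 0.997
[ 0.5    0.008 -0.287] [2.000e-03 1.488e+00 1.000e-03]
```

Call:
arm_command:
  deltas:
    - {"dx": 0.043, "dy": 0, "dz": -0.025, "wx": 0, "wy": 0.13, "wz": 0}
    - {"dx": 0.086, "dy": 0, "dz": -0.05, "wx": 0, "wy": 0.27, "wz": 0}
    - {"dx": 0.129, "dy": 0, "dz": -0.075, "wx": 0, "wy": 0.4, "wz": 0}
    - {"dx": 0.172, "dy": 0, "dz": -0.1, "wx": 0, "wy": 0.54, "wz": 0}
    - {"dx": 0.215, "dy": 0, "dz": -0.124, "wx": 0, "wy": 0.67, "wz": 0}
  claw: 0.1
  grip_force: 20

```text
clock: 0.6
tool_pos: [0.4114, 0.3566, 0.4045]
eef_rot: [0.624, -0.332, 0.332, -0.624]
contact_force: [0.8, 0.9, 0.4]
opening: 0.571
```

```bash
python3 - <<'E'
from h import *
rep(); d,w=plan([.597,.0875,.25],-2.6); print(d.round(3),(w/45).round(3))
E
```

```text
t 0.6 grasp [0.4114 0.3565 0.2575] jaw 34.0 tilt [-0.    -0.001 -1.   ] q [-0.75  0.58 -0.07  1.81  0.06  0.75 -0.26] F [0.8 0.9 0.4] M [ 0.   -0.02  0.02] op 0.571
[0.327 0.008 0.004] [0.001 0.812 0.001]
```

Call:
arm_command:
  deltas:
    - {"dx": 0.048, "dy": 0, "dz": 0, "wx": 0, "wy": 0.15, "wz": 0}
    - {"dx": 0.096, "dy": 0, "dz": 0, "wx": 0, "wy": 0.3, "wz": 0}
    - {"dx": 0.144, "dy": 0, "dz": 0, "wx": 0, "wy": 0.45, "wz": 0}
    - {"dx": 0.192, "dy": 0, "dz": 0, "wx": 0, "wy": 0.6, "wz": 0}
    - {"dx": 0.24, "dy": 0, "dz": 0, "wx": 0, "wy": 0.75, "wz": 0}

```text
clock: 1.1
tool_pos: [0.5463, 0.1583, 0.4045]
eef_rot: [0.501, -0.499, 0.499, -0.501]
contact_force: [1.4, 0.7, -0.5]
opening: 0.552
```

```bash
python3 - <<'E'
from h import *
rep(); d,w=plan([.597,.0875,.15],-2.6); print(d.round(3),(w/45).round(3))
E
```

```text
t 1.1 grasp [0.5462 0.1583 0.2575] jaw 0.2 tilt [-0.001  0.    -1.   ] q [-0.41  0.61  0.07  1.75 -0.06  0.78 -0.3 ] F [ 1.4  0.7 -0.5] M [-0.02  0.04 -0.01] op 0.552
[0.071 0.107 0.051] [ 0.001  0.062 -0.   ]
```

Call:
arm_command:
  deltas:
    - {"dx": 0.025, "dy": 0.03, "dz": 0.018, "wx": 0, "wy": 0.03, "wz": 0}
    - {"dx": 0.05, "dy": 0.06, "dz": 0.036, "wx": 0, "wy": 0.062, "wz": 0}
    - {"dx": 0.071, "dy": 0.09, "dz": 0.051, "wx": 0, "wy": 0.062, "wz": 0}
    - {"dx": 0.071, "dy": 0.107, "dz": 0.051, "wx": 0, "wy": 0.062, "wz": 0}
    - {"dx": 0.071, "dy": 0.107, "dz": 0.051, "wx": 0, "wy": 0.062, "wz": 0}

```text
clock: 1.6
tool_pos: [0.5962, 0.0884, 0.2948]
eef_rot: [-0.491, 0.512, -0.509, 0.487]
contact_force: [-0.6, 0.9, 0.4]
opening: 0.547
```

```bash
python3 - <<'E'
from h import *
rep(); d,w=plan([.597,.0875,.078],-2.6); print(d.round(3),(w/45).round(3))
i=r.snapshot("side");j=r.snapshot("top"); p=np.load("p.npy")
over(i,"side",p,6,220,110,125,100,"pics/o3.png"); over(j,"top",p,6,200,120,115,100,"pics/o4.png")
E
```

```text
t 1.6 grasp [0.5953 0.0882 0.1478] jaw -2.4 tilt [-0.006 -0.001 -1.   ] q [-0.26  0.81  0.06  1.73 -0.07  0.61 -0.2 ] F [-0.6  0.9  0.4] M [-0.01  0.14  0.  ] op 0.547
[0.001 0.07  0.001] [0.008 0.004 0.002]
```

View pics/o3.png

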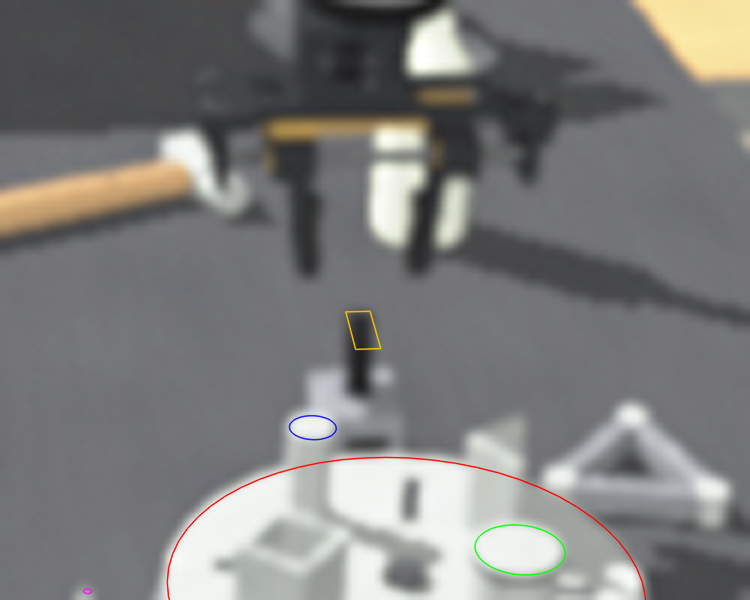

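View pics/o4.png

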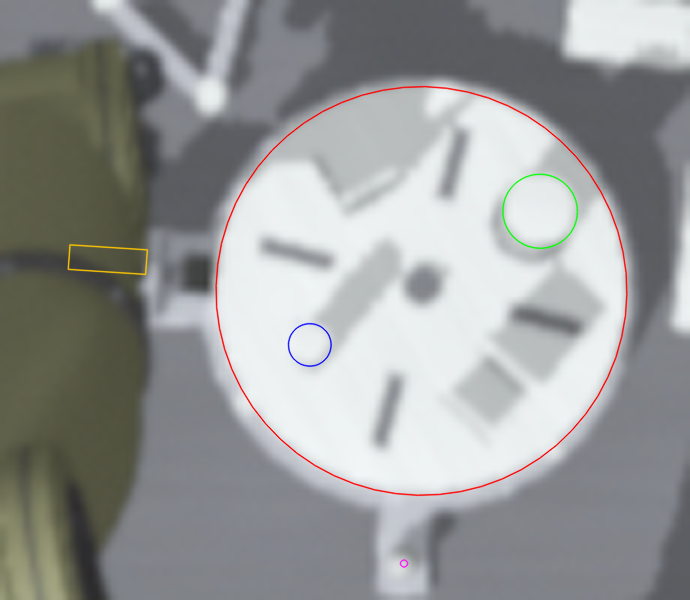

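The side view shows the two fingers (px ~305 and ~420 in the zoom) straddling the black knob (~358). I'm going down now.

Call:
arm_command:
  deltas:
    - {"dx": 0.0, "dy": 0.02, "dz": 0.001, "wx": 0.008, "wy": 0.0, "wz": 0}
    - {"dx": 0.0, "dy": 0.04, "dz": 0.001, "wx": 0.008, "wy": 0.0, "wz": 0}
    - {"dx": 0, "dy": 0.06, "dz": 0.001, "wx": 0.008, "wy": 0.0, "wz": 0}
    - {"dx": 0, "dy": 0.07, "dz": 0.001, "wx": 0.008, "wy": 0, "wz": 0}
    - {"dx": 0, "dy": 0.07, "dz": 0.001, "wx": 0.008, "wy": 0, "wz": 0}

```text
clock: 2.2
tool_pos: [0.5978, 0.0901, 0.2276]
eef_rot: [0.489, -0.509, 0.511, -0.491]
contact_force: [-0.3, 0.6, -0.7]
opening: 0.548
```

```bash
python3 - <<'E'
from h import *
rep()
i=r.snapshot("side"); p=np.load("p.npy")
over(i,"side",p,6,220,110,125,100,"pics/o5.png")
E
```

```text
t 2.2 grasp [0.5986 0.0902 0.0806] jaw -2.3 tilt [ 0.005  0.    -1.   ] q [-0.25  0.91  0.04  1.76 -0.07  0.47 -0.2 ] F [-0.3  0.6 -0.7] M [-0.05  0.07  0.03] op 0.548
```

View pics/o5.png

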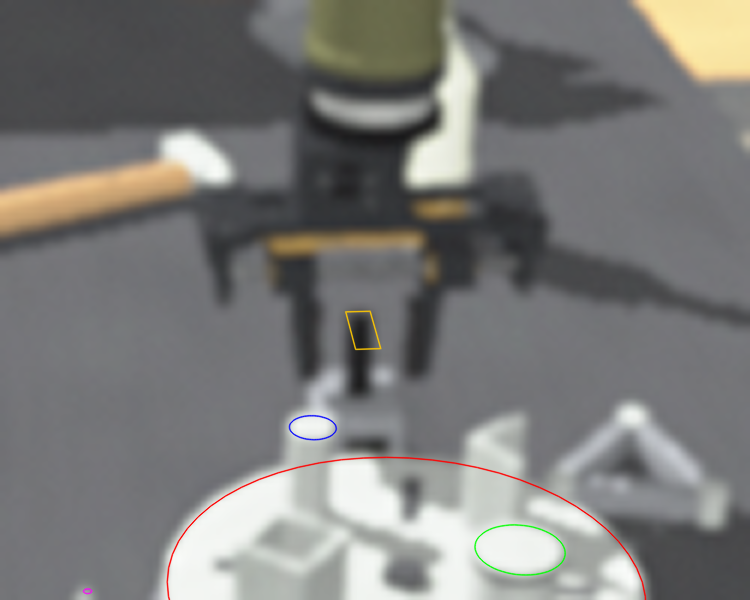

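Call:
arm_command:
  deltas:
    - {"dx": 0.0025, "dy": 0.002, "dz": 0, "wx": 0, "wy": 0.0, "wz": 0}
    - {"dx": 0.0025, "dy": 0.002, "dz": 0, "wx": 0, "wy": 0.0, "wz": 0}
    - {"dx": 0.0025, "dy": 0.002, "dz": 0, "wx": 0, "wy": 0.0, "wz": 0}
    - {"dx": 0.0025, "dy": 0.002, "dz": 0, "wx": 0, "wy": 0, "wz": 0}
    - {"dx": 0.0025, "dy": 0.002, "dz": 0, "wx": 0, "wy": 0, "wz": 0}
  claw: -1
  grip_force: 20

```text
clock: 2.75
tool_pos: [0.5961, 0.087, 0.2261]
eef_rot: [0.49, -0.51, 0.51, -0.49]
contact_force: [-6.2, -0.5, 7.6]
opening: 0.167
```

```bash
python3 - <<'E'
from h import *
rep()
E
```

```text
t 2.75 grasp [0.5962 0.0869 0.0791] jaw -2.4 tilt [ 0. -0. -1.] q [-0.25  0.91  0.04  1.76 -0.07  0.47 -0.19] F [-6.2 -0.5  7.6] M [ 0.03  1.3  -0.08] op 0.167
```

Call:
arm_command:
  deltas:
    - {"dx": 0, "dy": 0, "dz": 0, "wx": 0, "wy": 0.15, "wz": 0}
    - {"dx": 0, "dy": 0, "dz": 0, "wx": 0, "wy": 0.3, "wz": 0}
    - {"dx": 0, "dy": 0, "dz": 0, "wx": 0, "wy": 0.45, "wz": 0}
    - {"dx": 0, "dy": 0, "dz": 0, "wx": 0, "wy": 0.6, "wz": 0}
    - {"dx": 0, "dy": 0, "dz": 0, "wx": 0, "wy": 0.75, "wz": 0}

```text
clock: 3.25
tool_pos: [0.5954, 0.087, 0.2261]
eef_rot: [-0.32, 0.631, -0.631, 0.319]
contact_force: [-8.2, -0.5, 11.1]
opening: 0.157
```

```bash
python3 - <<'E'
from h import *
rep()
E
```

```text
t 3.25 grasp [0.5952 0.087  0.0791] jaw -36.3 tilt [-0.001  0.    -1.   ] q [-0.32  0.92  0.18  1.77 -0.31  0.48 -0.57] F [-8.2 -0.5 11.1] M [-0.19  1.87  0.3 ] op 0.157
```

Call:
arm_command:
  deltas:
    - {"dx": 0.0006, "dy": -0.001, "dz": -0.0008, "wx": 0, "wy": 0.17, "wz": 0}
    - {"dx": 0.0006, "dy": -0.001, "dz": -0.0008, "wx": 0, "wy": 0.34, "wz": 0}
    - {"dx": 0.0006, "dy": -0.001, "dz": -0.0008, "wx": 0, "wy": 0.51, "wz": 0}
    - {"dx": 0.0006, "dy": -0.001, "dz": -0.0008, "wx": 0, "wy": 0.68, "wz": 0}
    - {"dx": 0.0006, "dy": -0.001, "dz": -0.0008, "wx": 0, "wy": 0.85, "wz": 0}

```text
clock: 3.75
tool_pos: [0.5945, 0.0878, 0.2262]
eef_rot: [-0.096, 0.701, -0.7, 0.095]
contact_force: [-6.8, 1.2, 3.8]
opening: 0.157
```

```bash
python3 - <<'E'
from h import *
rep()
E
```

```text
t 3.75 grasp [0.5943 0.0881 0.0792] jaw -74.5 tilt [-0.001  0.002 -1.   ] q [-0.41  0.94  0.34  1.78 -0.57  0.52 -1.  ] F [-6.8  1.2  3.8] M [0.12 1.43 0.23] op 0.157
```

Call:
arm_command:
  deltas:
    - {"dx": 0, "dy": 0, "dz": 0, "wx": 0, "wy": 0.1, "wz": 0}
    - {"dx": 0, "dy": 0, "dz": 0, "wx": 0, "wy": 0.2, "wz": 0}
    - {"dx": 0, "dy": 0, "dz": 0, "wx": 0, "wy": 0.3, "wz": 0}
    - {"dx": 0, "dy": 0, "dz": 0, "wx": 0, "wy": 0.38, "wz": 0}
    - {"dx": 0, "dy": 0, "dz": 0, "wx": 0, "wy": 0.38, "wz": 0}

```text
clock: 4.25
tool_pos: [0.5945, 0.0883, 0.2262]
eef_rot: [0.008, 0.708, -0.706, -0.009]
contact_force: [-6.6, 1.6, 4.1]
opening: 0.16
```

```bash
python3 - <<'E'
from h import *
rep()
i=r.snapshot("side"); p=np.load("p.npy")
over(i,"side",p,6,220,110,125,100,"pics/o6.png",1.57)
E
```

```text
t 4.25 grasp [0.5943 0.0887 0.0792] jaw -91.4 tilt [-0.002  0.002 -1.   ] q [-0.45  0.96  0.41  1.78 -0.68  0.55 -1.2 ] F [-6.6  1.6  4.1] M [ 0.3   1.55 -0.05] op 0.16
```

View pics/o6.png

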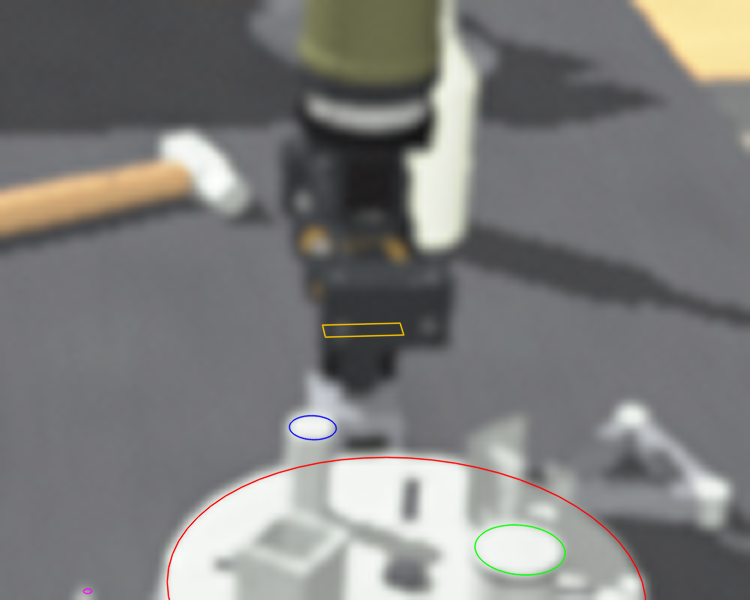

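Call:
arm_command:
  deltas:
    - {"dx": 0, "dy": 0, "dz": 0, "wx": 0, "wy": 0.05, "wz": 0}
    - {"dx": 0, "dy": 0, "dz": 0, "wx": 0, "wy": 0.1, "wz": 0}
    - {"dx": 0, "dy": 0, "dz": 0, "wx": 0, "wy": 0.1, "wz": 0}
    - {"dx": 0, "dy": 0, "dz": 0, "wx": 0, "wy": 0.1, "wz": 0}
    - {"dx": 0, "dy": 0, "dz": 0, "wx": 0, "wy": 0.1, "wz": 0}

```text
clock: 4.8
tool_pos: [0.5947, 0.0884, 0.2263]
eef_rot: [0.035, 0.707, -0.705, -0.036]
contact_force: [-6.6, 2.9, 4.6]
opening: 0.159
```

```bash
python3 - <<'E'
from h import *
rep()
E
```

```text
t 4.8 grasp [0.5945 0.0887 0.0793] jaw -95.8 tilt [-0.001  0.003 -1.   ] q [-0.46  0.96  0.43  1.78 -0.7   0.56 -1.25] F [-6.6  2.9  4.6] M [0.39 1.43 0.48] op 0.159
```

The wrist moment about the vertical rose from about -0.05 to 0.48 N m, so the knob is at its stop. I'm releasing it and rising.

Call:
arm_command:
  deltas:
    - {"dx": 0, "dy": 0, "dz": 0, "wx": 0, "wy": 0, "wz": 0}
    - {"dx": 0, "dy": 0, "dz": 0, "wx": 0, "wy": 0, "wz": 0}
    - {"dx": 0, "dy": 0, "dz": 0, "wx": 0, "wy": 0, "wz": 0}
    - {"dx": 0, "dy": -0.02, "dz": 0, "wx": 0, "wy": 0, "wz": 0}
    - {"dx": 0, "dy": -0.06, "dz": 0, "wx": 0, "wy": 0, "wz": 0}
  claw: 0.1

```text
clock: 5.3
tool_pos: [0.5958, 0.0869, 0.285]
eef_rot: [-0.037, -0.706, 0.706, 0.036]
contact_force: [0.7, -0.3, 1.0]
opening: 0.546
```

Call:
arm_command:
  deltas:
    - {"dx": 0, "dy": -0.03, "dz": 0, "wx": 0, "wy": -0.15, "wz": 0}
    - {"dx": 0, "dy": -0.05, "dz": 0, "wx": 0, "wy": -0.3, "wz": 0}
    - {"dx": 0, "dy": -0.05, "dz": 0, "wx": 0, "wy": -0.47, "wz": 0}
    - {"dx": 0, "dy": -0.05, "dz": 0, "wx": 0, "wy": -0.65, "wz": 0}
    - {"dx": 0, "dy": -0.05, "dz": 0, "wx": 0, "wy": -0.84, "wz": 0}
  claw: 0.6

```text
clock: 5.8
tool_pos: [0.5966, 0.0867, 0.3371]
eef_rot: [0.193, -0.679, 0.68, -0.198]
contact_force: [0.3, 0.2, -0.4]
opening: 0.798
```

```bash
python3 - <<'E'
from h import *
rep();d,w=plan([.6276,-.155,.17],31.3); print(d.round(3),(w/45).round(3))
E
```

```text
t 5.8 grasp [0.5977 0.0866 0.1901] jaw -57.8 tilt [ 0.008 -0.    -1.   ] q [-0.43  0.78  0.38  1.72 -0.4   0.71 -0.85] F [ 0.3  0.2 -0.4] M [-0.05  0.11 -0.03] op 0.798
[0.103 0.02  0.221] [-0.011 -1.981 -0.002]
```

Call:
arm_command:
  deltas:
    - {"dx": 0.02, "dy": 0, "dz": 0.044, "wx": 0, "wy": -0.18, "wz": 0}
    - {"dx": 0.04, "dy": 0, "dz": 0.088, "wx": 0, "wy": -0.36, "wz": 0}
    - {"dx": 0.06, "dy": 0, "dz": 0.132, "wx": 0, "wy": -0.54, "wz": 0}
    - {"dx": 0.08, "dy": 0, "dz": 0.176, "wx": 0, "wy": -0.72, "wz": 0}
    - {"dx": 0.1, "dy": 0, "dz": 0.22, "wx": 0, "wy": -0.9, "wz": 0}

```text
clock: 6.3
tool_pos: [0.6276, -0.1552, 0.3371]
eef_rot: [0.417, -0.568, 0.571, -0.421]
contact_force: [1.3, -1.0, -0.7]
opening: 0.8
```

Call:
arm_command:
  deltas:
    - {"dx": 0, "dy": 0, "dz": 0, "wx": 0, "wy": -0.18, "wz": 0}
    - {"dx": 0, "dy": 0, "dz": 0, "wx": 0, "wy": -0.36, "wz": 0}
    - {"dx": 0, "dy": 0, "dz": 0, "wx": 0, "wy": -0.54, "wz": 0}
    - {"dx": 0, "dy": 0, "dz": 0, "wx": 0, "wy": -0.72, "wz": 0}
    - {"dx": 0, "dy": 0, "dz": 0, "wx": 0, "wy": -0.9, "wz": 0}

```text
clock: 6.8
tool_pos: [0.6275, -0.1533, 0.3369]
eef_rot: [-0.589, 0.387, -0.392, 0.591]
contact_force: [-0.1, 0.0, -0.3]
opening: 0.803
```

```bash
python3 - <<'E'
from h import *
rep();d,w=plan([.6276,-.155,.17],31.3); print(d.round(3),(w/45).round(3))
i=r.snapshot("side");j=r.snapshot("top"); p=np.load("p.npy")
over(i,"side",p,6,220,110,125,100,"pics/o7.png",1.57); over(j,"top",p,6,200,120,115,100,"pics/o8.png",1.57)
E
```

```text
t 6.8 grasp [ 0.6285 -0.1534  0.1899] jaw 23.1 tilt [ 0.007 -0.001 -1.   ] q [ 0.21  0.79 -0.07  1.57  0.07  0.78  0.51] F [-0.1  0.  -0.3] M [-0.07 -0.03  0.01] op 0.803
[ 0.001  0.02  -0.001] [-0.007 -0.182  0.005]
```

View pics/o7.png

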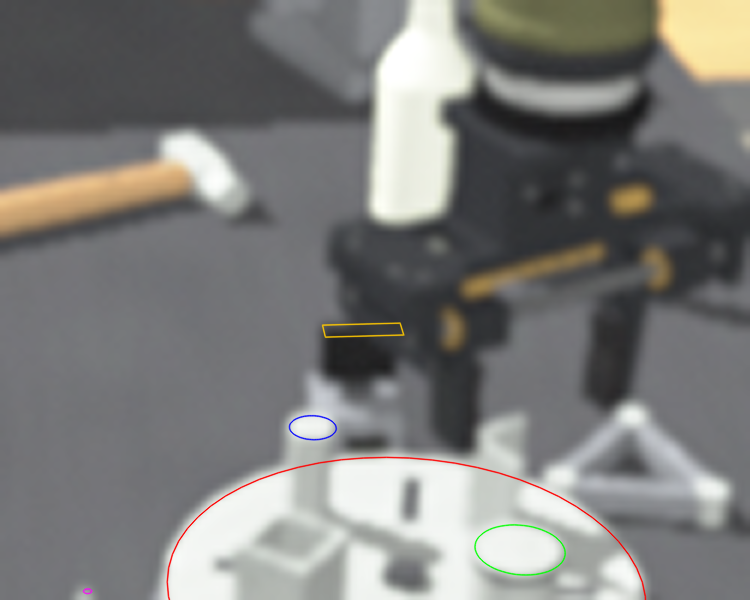

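View pics/o8.png

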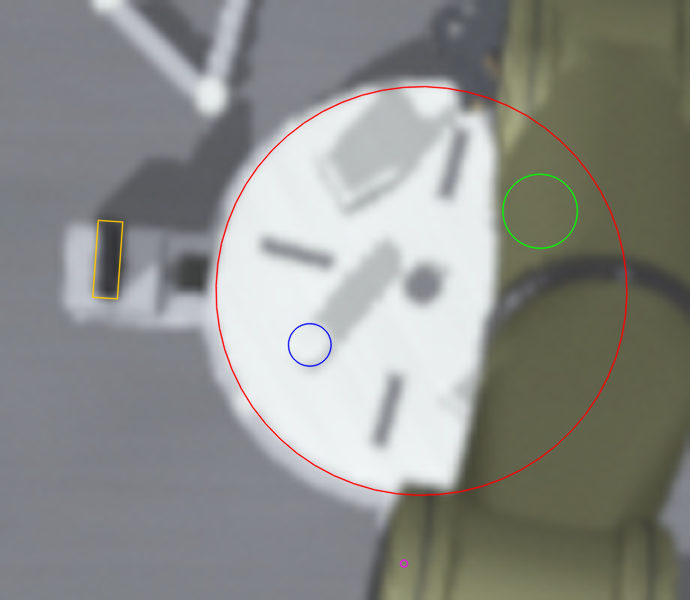

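Call:
arm_command:
  deltas:
    - {"dx": 0.001, "dy": 0.025, "dz": -0.001, "wx": -0.007, "wy": -0.1, "wz": 0.005}
    - {"dx": 0.001, "dy": 0.05, "dz": -0.001, "wx": -0.007, "wy": -0.18, "wz": 0.005}
    - {"dx": 0.001, "dy": 0.075, "dz": -0.001, "wx": -0.007, "wy": -0.18, "wz": 0.005}
    - {"dx": 0.001, "dy": 0.095, "dz": -0.001, "wx": -0.007, "wy": -0.18, "wz": 0.005}
    - {"dx": 0.001, "dy": 0.105, "dz": -0.001, "wx": -0.007, "wy": -0.18, "wz": 0.005}

```text
clock: 7.4
tool_pos: [0.627, -0.1542, 0.23]
eef_rot: [0.615, -0.351, 0.348, -0.614]
contact_force: [0.4, -0.5, -0.5]
opening: 0.799
```

```bash
python3 - <<'E'
from h import *
rep();d,w=plan([.6276,-.155,.085],31.3); print(d.round(3),(w/45).round(3))
i=r.snapshot("side"); p=np.load("p.npy")
over(i,"side",p,6,220,130,125,100,"pics/o9.png",1.57)
E
```

```text
t 7.4 grasp [ 0.6266 -0.1541  0.083 ] jaw 30.8 tilt [-0.003  0.001 -1.   ] q [ 0.22  0.94 -0.09  1.62  0.13  0.59  0.59] F [ 0.4 -0.5 -0.5] M [-0.02  0.    0.02] op 0.799
[ 0.001 -0.002  0.   ] [ 0.003 -0.012 -0.003]
```

View pics/o9.png

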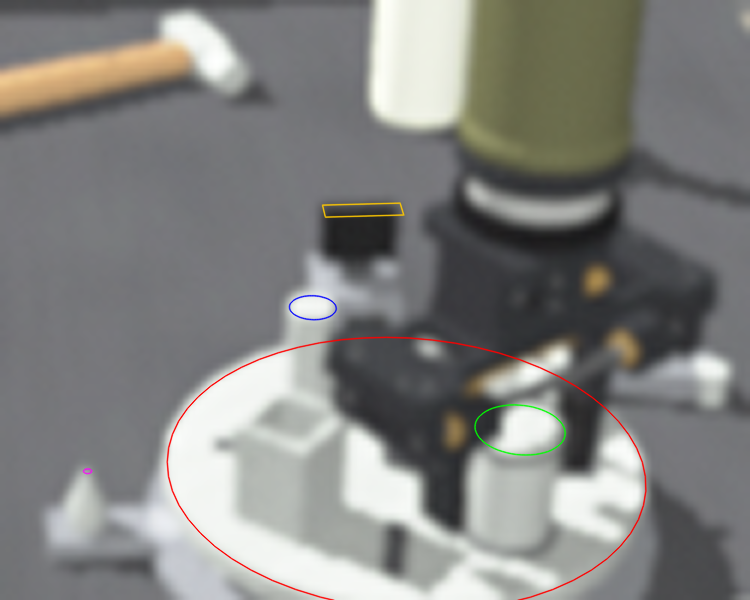

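Both fingers straddle the pipe at zoom px (515, 480), and the knob stays at off. I'm closing the gripper now.

Call:
arm_command:
  deltas:
    - {"dx": 0, "dy": 0, "dz": 0, "wx": 0, "wy": 0, "wz": 0}
    - {"dx": 0, "dy": 0, "dz": 0, "wx": 0, "wy": 0, "wz": 0}
    - {"dx": 0, "dy": 0, "dz": 0, "wx": 0, "wy": 0, "wz": 0}
    - {"dx": 0, "dy": 0, "dz": 0, "wx": 0, "wy": 0, "wz": 0}
    - {"dx": 0, "dy": 0, "dz": 0, "wx": 0, "wy": 0, "wz": 0}
  claw: -1
  grip_force: 15

```text
clock: 7.95
tool_pos: [0.6277, -0.1544, 0.2329]
eef_rot: [-0.615, 0.348, -0.349, 0.615]
contact_force: [-1.7, -1.2, 5.1]
opening: 0.468
```

```bash
python3 - <<'E'
from h import *
rep()
E
```

```text
t 7.95 grasp [ 0.6278 -0.1544  0.0859] jaw 30.9 tilt [ 0.  0. -1.] q [ 0.22  0.94 -0.09  1.62  0.13  0.59  0.59] F [-1.7 -1.2  5.1] M [-0.22  0.39  0.05] op 0.468
```

```bash
python3 - <<'E'
from h import *
from scipy.optimize import least_squares
p=np.load("p.npy")
g={n:cv2.cvtColor(cv2.imread(f"pics/{n}0.png"),cv2.COLOR_BGR2GRAY).astype(float) for n in("top","side")}
from scipy.ndimage import map_coordinates as mc
E=[]
for n in g:
  rng=np.arange(0,360,4)
  for a in rng:
    a_=np.radians(a); rr=np.arange(.112,.129,.0005)
    q=np.array([proj(n,np.array([p[0]+x*np.cos(a_),p[1]+x*np.sin(a_),.045])) for x in rr])
    v=mc(g[n],[q[:,1],q[:,0]],order=1); dv=np.diff(v); k=dv.argmin()
    if dv[k]<-3: E.append((n,a,rr[k]+.00025,round(v.max()-v.min())))
for n in g:
  S=[e for e in E if e[0]==n]; print(n,[(int(e[1]),round(e[2]*1000,1),e[3]) for e in S])
E
```

```text
Traceback (most recent call last):
  File "h.py", line 9, in proj
    c=r.get_calibration(n); f=192/np.tan(np.radians(c["vertical_fov"]/2))
ValueError: time passes only in moves, steps and waits
```

```bash
sed -i 's/r.get_calibration(n)/cal(n)/; s/^from plant import r$/from plant import r\nimport functools\n@functools.lru_cache(None)\ndef cal(n): return r.get_calibration(n)/' h.py
python3 - <<'E'
from h import *
p=np.load("p.npy")
g={n:cv2.cvtColor(cv2.imread(f"pics/{n}0.png"),cv2.COLOR_BGR2GRAY).astype(float) for n in("top","side")}
from scipy.ndimage import map_coordinates as mc
for n in g:
  S=[]
  for a in range(0,360,6):
    a_=np.radians(a); rr=np.arange(.112,.129,.0005)
    q=np.array([proj(n,np.array([p[0]+x*np.cos(a_),p[1]+x*np.sin(a_),.045])) for x in rr])
    v=mc(g[n],[q[:,1],q[:,0]],order=1); dv=np.diff(v); k=dv.argmin()
    if dv[k]<-3: S.append((a,round(1000*rr[k]+.2,1),round(v.max()-v.min())))
  print(n,S)
  A=np.array(S); 
E
```

```text
top [(0, np.float64(126.2), 139), (6, np.float64(124.2), 102), (12, np.float64(125.2), 89), (18, np.float64(124.7), 125), (24, np.float64(122.7), 112), (30, np.float64(122.2), 114), (36, np.float64(123.7), 98), (42, np.float64(125.2), 95), (48, np.float64(124.2), 117), (54, np.float64(122.7), 129), (60, np.float64(125.7), 126), (66, np.float64(126.2), 119), (72, np.float64(121.2), 117), (78, np.float64(121.2), 95), (84, np.float64(119.7), 162), (90, np.float64(124.7), 166), (102, np.float64(128.2), 60), (108, np.float64(127.7), 70), (114, np.float64(128.2), 52), (120, np.float64(128.2), 68), (126, np.float64(128.2), 51), (132, np.float64(128.2), 65), (138, np.float64(128.2), 62), (144, np.float64(128.2), 64), (150, np.float64(128.2), 58), (162, np.float64(128.2), 67), (168, np.float64(128.2), 64), (186, np.float64(128.2), 83), (192, np.float64(128.2), 66), (198, np.float64(128.2), 70), (204, np.float64(128.2), 71), (210, np.float64(128.2), 80), (216, np.float64(128.2), 75), (222, np.float64(126.2), 76), (228, np.float64(128.2), 82), (234, np.float64(127.7), 94), (240, np.float64(127.
[... 1168 characters left out ...]
150, np.float64(122.2), 128), (156, np.float64(121.2), 126), (162, np.float64(121.2), 128), (168, np.float64(121.2), 129), (174, np.float64(123.7), 123), (180, np.float64(122.2), 103), (186, np.float64(123.2), 63), (222, np.float64(121.2), 63), (228, np.float64(119.7), 64), (234, np.float64(120.7), 68), (246, np.float64(115.7), 56), (252, np.float64(113.7), 44), (258, np.float64(114.2), 29), (276, np.float64(113.7), 47), (282, np.float64(119.2), 58), (288, np.float64(119.7), 74), (294, np.float64(117.2), 79), (324, np.float64(118.7), 120), (330, np.float64(119.2), 153), (336, np.float64(118.2), 172), (342, np.float64(122.2), 166), (348, np.float64(117.2), 112), (354, np.float64(118.7), 125)]
```

```bash
cat >> h.py <<'E'
def arc(c,dts,b0=None,rad=.075,z=.085):
    cmd=pose(); s,R,t=cmd; g=t+.147*R[:,1]
    b=np.degrees(np.arctan2(g[1]-c[1],g[0]-c[0])); print("r",np.hypot(*(g[:2]-c)),"b",b)
    for dt in dts:
        B=np.radians(b+dt); G=[c[0]+rad*np.cos(B),c[1]+rad*np.sin(B),z]
        d,w=plan(G,b+90+dt,cmd); print('{"dx": %.3f, "dy": %.3f, "dz": %.3f, "wx": %.3f, "wy": %.3f, "wz": %.3f},'%(*d,*(w/45)))
E
python3 - <<'E'
from h import *
rep(); arc(np.array([.5885,-.0915]),[-6,-14,-22,-30,-38])
E
```

```text
t 7.95 grasp [ 0.6278 -0.1544  0.0859] jaw 30.9 tilt [ 0.  0. -1.] q [ 0.22  0.94 -0.09  1.62  0.13  0.59  0.59] F [-1.7 -1.2  5.1] M [-0.22  0.39  0.05] op 0.468
r 0.07418061162216348 b -58.035514832502834
{"dx": 0.001, "dy": 0.001, "dz": -0.008, "wx": -0.000, "wy": 0.111, "wz": 0.000},
{"dx": -0.001, "dy": 0.001, "dz": -0.018, "wx": -0.000, "wy": 0.288, "wz": 0.000},
{"dx": -0.004, "dy": 0.001, "dz": -0.028, "wx": -0.000, "wy": 0.466, "wz": 0.000},
{"dx": -0.009, "dy": 0.001, "dz": -0.038, "wx": -0.000, "wy": 0.644, "wz": 0.000},
{"dx": -0.014, "dy": 0.001, "dz": -0.046, "wx": -0.000, "wy": 0.822, "wz": 0.000},
```

Call:
arm_command:
  deltas:
    - {"dx": 0.001, "dy": 0, "dz": -0.008, "wx": 0, "wy": 0.11, "wz": 0}
    - {"dx": -0.001, "dy": 0, "dz": -0.018, "wx": 0, "wy": 0.29, "wz": 0}
    - {"dx": -0.004, "dy": 0, "dz": -0.028, "wx": 0, "wy": 0.47, "wz": 0}
    - {"dx": -0.009, "dy": 0, "dz": -0.038, "wx": 0, "wy": 0.64, "wz": 0}
    - {"dx": -0.014, "dy": 0, "dz": -0.046, "wx": 0, "wy": 0.82, "wz": 0}

```text
clock: 8.45
tool_pos: [0.5821, -0.1652, 0.2329]
eef_rot: [0.471, -0.526, 0.527, -0.473]
contact_force: [0.8, 2.1, 3.5]
opening: 0.475
```

```bash
python3 - <<'E'
from h import *
rep(); arc(np.array([.5885,-.0915]),[-8,-16,-24,-32,-40])
E
```

```text
t 8.45 grasp [ 0.5827 -0.165   0.0859] jaw -6.2 tilt [ 0.004  0.001 -1.   ] q [ 0.17  0.9   0.06  1.76 -0.1   0.48  0.19] F [0.8 2.1 3.5] M [ 0.46 -0.01  0.13] op 0.475
r 0.07371366923872874 b -94.53654439052966
{"dx": 0.001, "dy": 0.001, "dz": -0.010, "wx": -0.005, "wy": 0.140, "wz": -0.003},
{"dx": -0.001, "dy": 0.001, "dz": -0.020, "wx": -0.005, "wy": 0.318, "wz": -0.003},
{"dx": -0.005, "dy": 0.001, "dz": -0.030, "wx": -0.005, "wy": 0.495, "wz": -0.003},
{"dx": -0.009, "dy": 0.001, "dz": -0.039, "wx": -0.004, "wy": 0.673, "wz": -0.004},
{"dx": -0.015, "dy": 0.001, "dz": -0.048, "wx": -0.004, "wy": 0.851, "wz": -0.004},
```

Forces are low and the table is turning. I'm continuing along the arc.

Call:
arm_command:
  deltas:
    - {"dx": 0.001, "dy": 0, "dz": -0.01, "wx": 0, "wy": 0.14, "wz": 0}
    - {"dx": -0.001, "dy": 0, "dz": -0.02, "wx": 0, "wy": 0.32, "wz": 0}
    - {"dx": -0.005, "dy": 0, "dz": -0.03, "wx": 0, "wy": 0.5, "wz": 0}
    - {"dx": -0.009, "dy": 0, "dz": -0.039, "wx": 0, "wy": 0.67, "wz": 0}
    - {"dx": -0.015, "dy": 0, "dz": -0.048, "wx": 0, "wy": 0.85, "wz": 0}

```text
clock: 8.95
tool_pos: [0.5368, -0.145, 0.2329]
eef_rot: [0.272, -0.651, 0.653, -0.276]
contact_force: [5.8, 2.9, -0.4]
opening: 0.472
```

```bash
python3 - <<'E'
from h import *
rep(); arc(np.array([.5885,-.0915]),[-8,-16,-24,-32,-38])
E
```

```text
t 8.95 grasp [ 0.5377 -0.1449  0.0859] jaw -44.5 tilt [ 0.006  0.001 -1.   ] q [ 0.07  0.87  0.18  1.91 -0.39  0.38 -0.22] F [ 5.8  2.9 -0.4] M [ 0.52 -0.85 -0.06] op 0.472
r 0.07369909473584624 b -133.53117327072567
{"dx": 0.000, "dy": 0.001, "dz": -0.010, "wx": -0.005, "wy": 0.157, "wz": -0.006},
{"dx": -0.002, "dy": 0.001, "dz": -0.020, "wx": -0.004, "wy": 0.335, "wz": -0.007},
{"dx": -0.005, "dy": 0.001, "dz": -0.030, "wx": -0.004, "wy": 0.513, "wz": -0.007},
{"dx": -0.010, "dy": 0.001, "dz": -0.039, "wx": -0.003, "wy": 0.690, "wz": -0.007},
{"dx": -0.015, "dy": 0.001, "dz": -0.046, "wx": -0.003, "wy": 0.824, "wz": -0.008},
```

Call:
arm_command:
  deltas:
    - {"dx": 0, "dy": 0, "dz": -0.01, "wx": 0, "wy": 0.15, "wz": 0}
    - {"dx": -0.002, "dy": 0, "dz": -0.02, "wx": 0, "wy": 0.32, "wz": 0}
    - {"dx": -0.005, "dy": 0, "dz": -0.03, "wx": 0, "wy": 0.5, "wz": 0}
    - {"dx": -0.01, "dy": 0, "dz": -0.039, "wx": 0, "wy": 0.67, "wz": 0}
    - {"dx": -0.014, "dy": 0, "dz": -0.045, "wx": 0, "wy": 0.78, "wz": 0}

```text
clock: 9.45
tool_pos: [0.5148, -0.1047, 0.2329]
eef_rot: [0.062, -0.703, 0.705, -0.067]
contact_force: [4.3, -3.6, -2.8]
opening: 0.469
```

```bash
python3 - <<'E'
from h import *
rep(); d,w=plan([.5136,-.0887,.085],-92.3); print(d.round(4),(w/45).round(3))
i=r.snapshot("side");j=r.snapshot("top"); p=np.load("p.npy"); p[3]=0
over(i,"side",p,6,220,130,125,100,"pics/o10.png",1.57); over(j,"top",p,6,200,120,115,100,"pics/o11.png",1.57)
E
```

```text
t 9.45 grasp [ 0.5158 -0.1051  0.0859] jaw -79.6 tilt [ 0.007 -0.002 -1.   ] q [-0.06  0.87  0.29  2.01 -0.68  0.35 -0.61] F [ 4.3 -3.6 -2.8] M [-0.77 -0.93 -0.09] op 0.469
[-0.0017  0.0008 -0.016 ] [-0.004  0.282 -0.009]
```

View pics/o10.png

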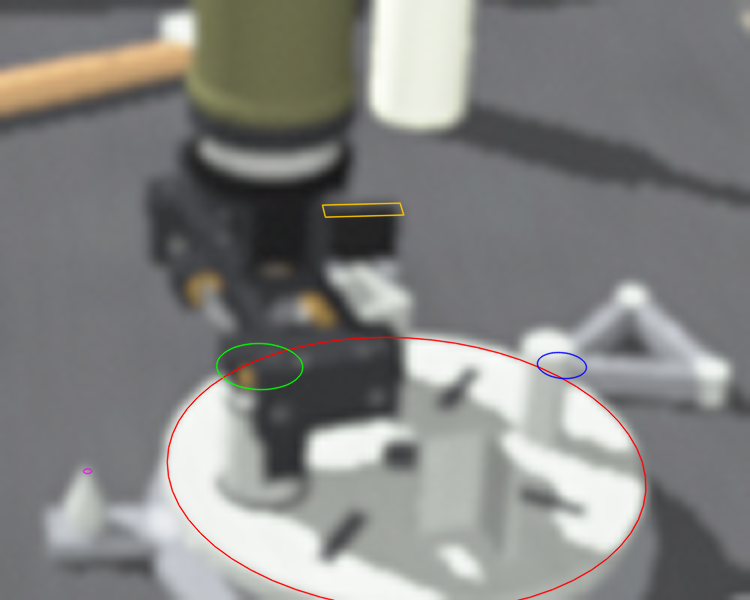

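View pics/o11.png

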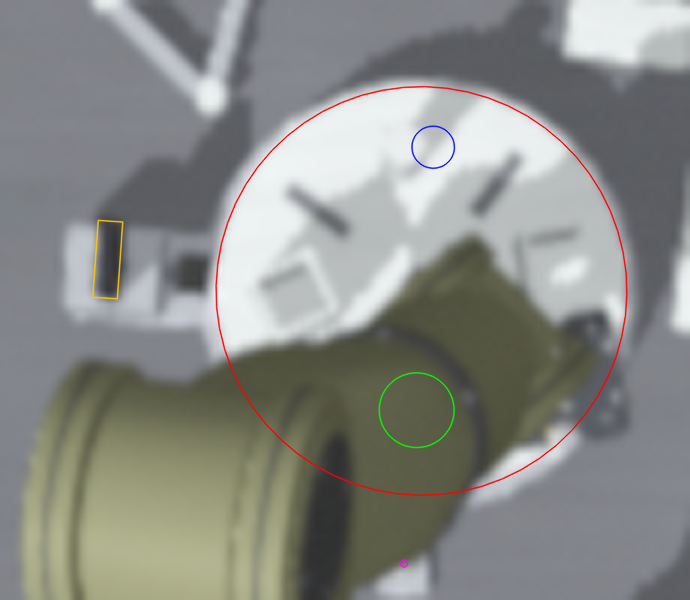

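The side view has the pipe at zoom px (255, 440) and the thin bar at (545, 345), with the target ring for the bar at (562, 365). That leaves about 12°.

Call:
arm_command:
  deltas:
    - {"dx": 0, "dy": 0, "dz": -0.006, "wx": 0, "wy": 0.1, "wz": 0}
    - {"dx": 0, "dy": 0, "dz": -0.012, "wx": 0, "wy": 0.2, "wz": 0}
    - {"dx": -0.0015, "dy": 0, "dz": -0.016, "wx": 0, "wy": 0.28, "wz": 0}
    - {"dx": -0.0015, "dy": 0, "dz": -0.016, "wx": 0, "wy": 0.28, "wz": 0}
    - {"dx": -0.0015, "dy": 0, "dz": -0.016, "wx": 0, "wy": 0.28, "wz": 0}
  grip_force: 25

```text
clock: 10.05
tool_pos: [0.5132, -0.0886, 0.2328]
eef_rot: [-0.013, -0.707, 0.707, 0.008]
contact_force: [5.6, 1.0, 1.9]
opening: 0.469
```

```bash
python3 - <<'E'
from h import *
rep(); d,w=plan([.5136,-.0887,.085],-92.3); print(d.round(4),(w/45).round(3))
i=r.snapshot("side");j=r.snapshot("top"); p=np.load("p.npy"); p[3]=0
over(i,"side",p,6,220,130,125,100,"pics/o12.png",1.57); over(j,"top",p,6,200,120,115,100,"pics/o13.png",1.57)
E
```

```text
t 10.05 grasp [ 0.5141 -0.0887  0.0858] jaw -91.7 tilt [ 0.006 -0.001 -1.   ] q [-0.11  0.88  0.33  2.02 -0.78  0.36 -0.75] F [5.6 1.  1.9] M [-0.15 -1.02  0.01] op 0.469
[-0.0004  0.0008  0.0001] [-0.001  0.013 -0.008]
```

View pics/o12.png

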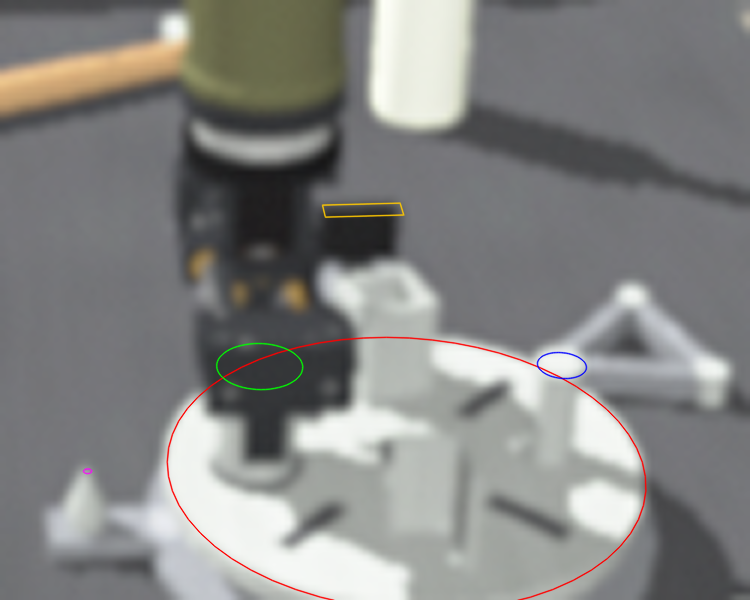

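View pics/o13.png

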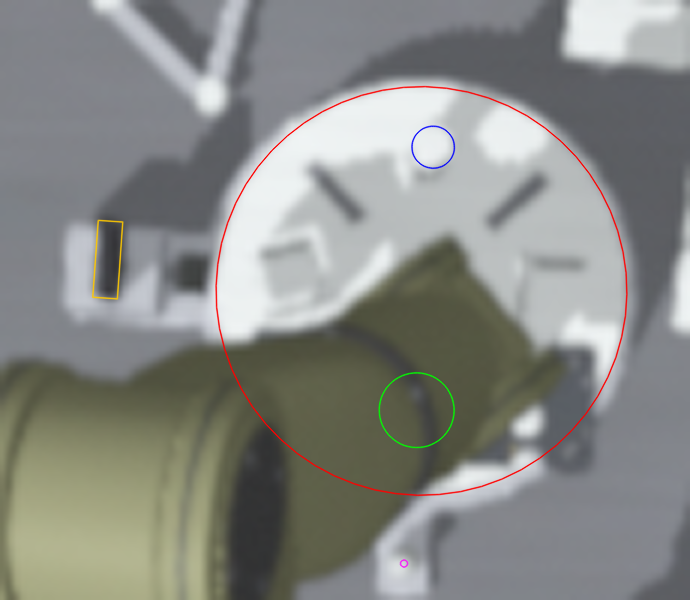

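The model fits now: the thin bar lies on its predicted ring in both views, the slots are symmetric about the pointer line, and the knob bar is at the off position. I'll hold for one more call and then hand in.

Call:
arm_command:
  deltas:
    - {"dx": 0, "dy": 0, "dz": 0, "wx": 0, "wy": 0, "wz": 0}
    - {"dx": 0, "dy": 0, "dz": 0, "wx": 0, "wy": 0, "wz": 0}
    - {"dx": 0, "dy": 0, "dz": 0, "wx": 0, "wy": 0, "wz": 0}
    - {"dx": 0, "dy": 0, "dz": 0, "wx": 0, "wy": 0, "wz": 0}
    - {"dx": 0, "dy": 0, "dz": 0, "wx": 0, "wy": 0, "wz": 0}

```text
clock: 10.65
tool_pos: [0.5133, -0.0887, 0.2328]
eef_rot: [-0.013, -0.707, 0.707, 0.008]
contact_force: [6.5, 0.5, 0.8]
opening: 0.471
```

```bash
python3 - <<'E'
from h import *
rep(); print(np.abs(r.get_state()["qd"]).max()); cv2.imwrite("pics/s_end.png",r.snapshot("side")[:,:,::-1]); print(r.finish_job())
E
```

```text
t 10.65 grasp [ 0.5142 -0.0887  0.0858] jaw -91.7 tilt [ 0.006 -0.    -1.   ] q [-0.11  0.88  0.33  2.02 -0.78  0.36 -0.75] F [6.5 0.5 0.8] M [-0.27 -0.97  0.04] op 0.471
0.0014813240471271345
the job is handed in; nothing more can be done
None
```

View pics/s_end.png

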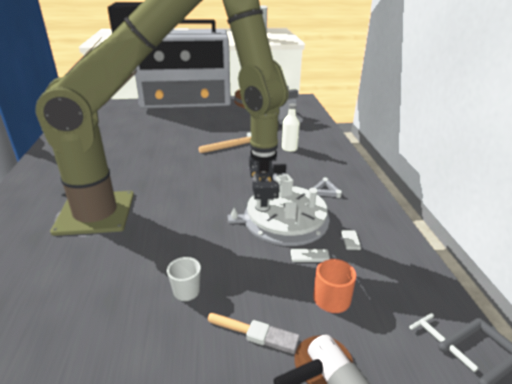

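The brake is off, and the pipe stands at the front in line with the pointer, still held in the gripper at 25 N. I handed the job in at about 10.7 s; no verdict was reported.

**What I did:** I turned the black wing knob clockwise until the wrist moment rose to about 0.5 N m, which I took as its stop, then let go. After that I gripped the capped pipe and led it about 124° clockwise to the front spot.

**Last checks:**
- **Brake:** the last top picture shows the knob bar square to the turntable's axis, which is the off position.
- **Pipe position:** the gripper's grasp point is within about 1 mm of where I worked out the front spot to be. The thin bar and the plate slots also lined up to within about 1° in the pictures.
- **Grip:** the gripper opening reads about 41 mm on the 42 mm pipe, and the arm is still.
- **Loose things:** they look unmoved in the last side picture; I did not measure them.

**What disagreed:** the two cameras and the knob grip differed by 2 to 4 mm on where the turntable's axis lies, so the front spot itself is known to only about 2 mm. That is well inside the 9 mm allowed.

One analysis script failed because it asked for the camera calibration too many times. I fixed it by storing the calibration; the arm was not affected.

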